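Hold the large spring clip open around the price card's edge

ROBOT

A 6-joint arm with a two-finger parallel gripper is mounted at the origin on the work surface. World frame = base frame: x ahead of the robot, y to its left, z up, the work surface at z = 0. Lengths are in m, angles in rad, forces in N, time in s.
With the tool pointing down it reaches from about 0.3 to 0.875 m from the base axis. Payload 6.4 kg.
Tool frame: the origin (TCP) lies on the centre line of the jaws, within the pads' length; the fingertips stand 25 mm ahead of it and the grasp point (between the pads) lies 6 mm ahead of it (ctrl.tips_ahead is the z of the fingertips in the tool frame, in m); z points along the fingers, x is the direction in which the jaws open and shut, and the axes are right-handed (so a half turn about z gives the same grasp; the last joint's range is limited). The gripper opens to 85 mm and grips with 20 to 120 N. Pads are 22 mm wide; open, the fingers measure 114 mm over their backs; the gripper's body (76 mm by 85 mm) begins 54 mm behind the grasp point. The pads swing forward as they close: fully open they stand 13 mm farther back than shut.
Start: joints at [-1.376, 0.181, 1.607, -0, 1.354, -0.206], TCP at [0.224, -0.529, 0.256] pointing down, gripper open.
Joint ranges: [-2.99, 2.99], [-0.89, 2.07], [0.3, 2.58], [-1.14, 4.28], [0, 2.63], [-3.12, 3.12]. Speed limits (rad/s): [2.57, 2.57, 3.01, 3.14, 3.14, 3.14].

INTERFACE

Orientations are given as a unit quaternion [w, x, y, z].
In Python, from bench import ctrl gives the robot as it stands.
- The arm moves only by the shell command python3 -m pendant 'ROWS'. ROWS is JSON, a list that holds one entry, the list of rows, each a list of 7 numbers: the shift along the tool's x, y, z in m, then the turn, a rotation vector about the tool's x, y, z in rad, then the closure, from -1 (fully open) to 1 (shut). A call has 1 to 10 rows; each row shifts and turns the commanded pose from where the row before left it, along the tool's axes as they then stand; what a row does not reach is not made up. A row lasts 1/10 s, in which the tool goes at most 50 mm and 8.59 degrees, less where a joint would pass 70% of its speed; a pose out of reach is approached as far as the arm can. A call with a gripper value outside its range is refused whole. The fingers move at their own pace and stop on an object; the grip force is fixed at half the most. Time passes only in rows, so rows that do not move let the fingers close. It gives the time, the measured TCP pose, the force and the opening at its end, in the units of the state.
- ctrl.get_obs(): the state, without advancing time (a new reading comes with each control period).
- ctrl.camera(name): name is "scene" or "top" or "wrist"; returns (picture, depth): 420x560x3 uint8, red, green, blue; 420x560 float32, m along the optical axis (not along the pixel's ray), 0 where there is no reading.
- ctrl.calibration(name): a dict with "fov_y" (degrees; the focal length in pixels is half the picture's height over the tangent of half this angle, whatever the lens; pixels are square), "cx", "cy" (the principal point, pixels), "D" ([k1, k2, p1, p2, k3] as OpenCV has them; the pictures are not rectified), "camera_from_world" (4x4, takes a point from world to camera coordinates). Camera axes: x right, y down, z forward; pixel columns grow to the right and rows downward; lengths in m; the calibration is good to about 2 mm. A picture is of the moment at which its call begins: read the wrist's pose just before it. calibration takes no time and is no camera call; for the wrist camera it gives the pose at the moment of the call.
- ctrl.hand_in(): hands the job in, once; it reports no verdict.
The state is a dict: "time_s": time; "q": joint angles; "dq": joint speeds; "joint_efforts": joint torques, N m; "eef_pos": TCP position; "eef_rot": TCP orientation; "wrist_force": force on the tool from outside, world axes, zero at the start; "torque": the same for the moment, N m; "opening": opening from 0.0 (shut) to 1.0 (fully open).
Only numpy, scipy, OpenCV 4.12 (cv2) and the standard library are available. Lean on these libraries where they do the work, as an engineer would, in place of code of your own. Each camera call takes 0.05 s, during which the arm holds its last target.

TASK

Take the larger wooden spring clip out of the steel tray by its two levers, squeeze it wide open and bring it to the blank price card that stands in the wooden foot. Hold it there gaping square-on around the card's upright edge that faces the robot, about halfway up, with the edge roughly halfway into the open jaws and neither jaw touching the card, so that I can slip an order ticket in. Finish while still holding the clip open like that, and do not disturb the card or the other things.

Things in the scene. Friction and masses are not known exactly. Their poses are not given: they have to be found in the camera images.
- clip: larger of two wooden spring clips (clothes-peg type), lying on its side in either compartment of the tray. Origin on the hinge pin's axis at the underside; z up along the pin; x from pin to jaw tips: jaws end at x = +60 mm, levers at x = -52 mm. 30 mm high, 0.07 kg. Shut: jaws 20 mm wide over both (y), levers spread in a V, 49 mm wide at the rear. Frame stays midway between the levers
- clip_grip (a point): where to pinch the larger clip's levers together along y: clip x = -37 mm, y = 0, half its height (z = 15 mm); axes as clip. Each lever turns up to 0.25 rad to a firm stop; then their outer faces are parallel, 24 mm apart, from x = -52 to -8. Fully open takes about 9 N on each lever; a stronger grip just presses on the stop. Springs shut if let go
- clip_mid (a point): point on the larger clip's pin axis at half its height (15 mm above its underside); axes as clip. Fully open, the clear gap between the jaws (y) grows from about 11 mm at x = 20 mm to 19 mm at x = 35 mm and 29 mm at the tips (x = 60 mm)
- clip_left (a joint): turn of the larger clip's left (+y) lever and jaw, rad: 0 shut, 0.25 fully open
- clip_right (a joint): turn of the larger clip's right (-y) lever and jaw, rad: 0 shut, 0.25 fully open
- card: blank white price card upright in a loose wooden foot, 0.6 kg together. Origin at the centre of the foot's underside, z up; x and z span the card's plane, y is square to it. Card 110 mm wide (x -55 to +55), 4 mm thick (y), from z = 22 to 140 mm; foot 80 (x) by 75 (y) by 28 mm high. Its -x edge faces roughly to the robot
- card_edge (a point): point on the card's upright edge that faces the robot (card x = -55 mm), 85 mm above the table, about half-way up the edge; axes as card, so x runs from this edge into the card
- tray: open steel tray, 170 mm (x) by 250 mm (y), fixed to the table, walls 22 mm high, walls and floor 4 mm thick, one dividing wall along x in the middle; two compartments 162 by 121 mm, a clip in each. Origin at the centre of the underside
- small_clip: bystander: the smaller wooden spring clip, 67 mm long, 18 mm high, lying in the other compartment of the tray; origin on its hinge pin at the underside
- cup: bystander: steel cup, 68 mm across, 75 mm high; origin at the centre of its foot
- bottle: bystander: amber bottle, 56 mm across, 130 mm high; origin at the centre of its foot
- spatula: bystander: spatula lying on the table to the robot's left; origin under its middle
Not all that is in view belongs to the job. Leave any pink or purple look-alike of the clip alone. Several things have the shape of the card; the one meant has the colours described above.

How it is judged:
By the outcome, as a careful person would: the job done as asked, in the order asked, and still so for the second after the job is handed in, while the arm keeps its last pose, push and grip.
It also fails if it takes over 38 s, if anything falls off the work surface, if the arm or the gripper's body presses on something with over 40 N, if the wrist force passes 120 N, or if a joint passes its speed limit or range.

## Working session

There is one attempt and no reset: what is moved stays moved. The work goes in short steps, Python scripts to look and compute and a shell command to move; the robot and the scene stay as the last step left them, time stands still between calls to the robot, and variables do not carry over. Pictures are saved under pics/ and viewed, and the job is handed in when it is done.

```bash
ls; mkdir -p pics; cat > h.py <<'E'
import numpy as np, cv2
from bench import ctrl
from scipy.spatial.transform import Rotation as R
def K(c):
    f=210/np.tan(np.radians(c["fov_y"])/2); return np.array([[f,0,c["cx"]],[0,f,c["cy"]],[0,0,1.]])
def shot(name,fn):
    c=ctrl.calibration(name); im,d=ctrl.camera(name)
    cv2.imwrite(f'pics/{fn}.png',im[:,:,::-1]); np.savez(f'pics/{fn}.npz',im=im,d=d,fov_y=c["fov_y"],cx=c["cx"],cy=c["cy"],D=c["D"],T=c["camera_from_world"])
def load(fn): return dict(np.load(f'pics/{fn}.npz'))
def ray(c,u,v):
    n=cv2.undistortPoints(np.array([[[u,v]]],float),K(c),np.array(c["D"],float)).ravel()
    Ti=np.linalg.inv(c["T"]); return Ti[:3,3],Ti[:3,:3]@np.array([n[0],n[1],1.])
def atz(c,u,v,z):
    o,r=ray(c,u,v); return o+r*(z-o[2])/r[2]
def bydepth(c,u,v):
    o,r=ray(c,u,v); return o+r*c["d"][int(round(v)),int(round(u))]
def cloud(c):
    h,w=c["d"].shape; uu,vv=np.meshgrid(np.arange(w),np.arange(h))
    n=cv2.undistortPoints(np.stack([uu,vv],-1).reshape(-1,1,2).astype(float),K(c),np.array(c["D"],float)).reshape(-1,2)
    P=np.c_[n,np.ones(len(n))]*c["d"].reshape(-1,1); Ti=np.linalg.inv(c["T"])
    return (P@Ti[:3,:3].T+Ti[:3,3]).reshape(h,w,3)
def crop(fn,u0,v0,u1,v1,s):
    im=cv2.imread(f'pics/{fn}.png')[v0:v1,u0:u1]; cv2.imwrite(f'pics/{fn}_c{u0}_{v0}.png',cv2.resize(im,None,fx=s,fy=s,interpolation=cv2.INTER_CUBIC))
def proj(c,P):
    T=c["T"]; p,_=cv2.projectPoints(np.array(P,float).reshape(-1,3),cv2.Rodrigues(T[:3,:3])[0],T[:3,3],K(c),np.array(c["D"],float)); return p.reshape(-1,2)
E
python3 - <<'E'
from h import *
print(ctrl.get_obs()); shot("scene","s0"); shot("top","t0")
print(ctrl.calibration("top"),ctrl.tips_ahead)
E
```

```text
pics
{'time_s': 0.0, 'q': array([-1.37629581e+00,  1.81538672e-01,  1.60800587e+00,  9.89800815e-06,
        1.35378829e+00, -2.06300355e-01]), 'dq': array([ 0.00126753,  0.00018923, -0.00085505,  0.000761  , -0.00054875,
       -0.00059718]), 'joint_efforts': array([-1.94335407e-03, -4.44874084e+01, -3.51339304e+01, -5.39960238e-04,
        9.21019411e-03,  1.84201940e-05]), 'eef_pos': array([ 0.2242586 , -0.52891697,  0.25538647]), 'eef_rot': array([-6.22262128e-04,  8.33712434e-01, -5.52198171e-01, -6.08168998e-04]), 'wrist_force': array([ 0.43630873,  0.4264671 , -0.83429085]), 'torque': array([ 0.06265887, -0.04888294,  0.00174499]), 'opening': 1.003053907085154}
{'fov_y': 45.654135810648185, 'cx': 281.3487788080851, 'cy': 210.31104070450775, 'D': array([-0.06627377,  0.        ,  0.        ,  0.        ,  0.        ]), 'camera_from_world': array([[ 3.77678656e-04, -9.99868765e-01,  1.61960107e-02,
         3.54952975e-02],
       [-9.89164320e-01, -2.75130869e-03, -1.46786849e-01,
         6.13465651e-01],
       [ 1.46812145e-01, -1.59650776e-02, -9.89035546e-01,
         1.67699012e+00],
       [ 0.00000000e+00,  0.00000000e+00,  0.00000000e+00,
         1.00000000e+00]])} 0.025
```

View pics/s0.png

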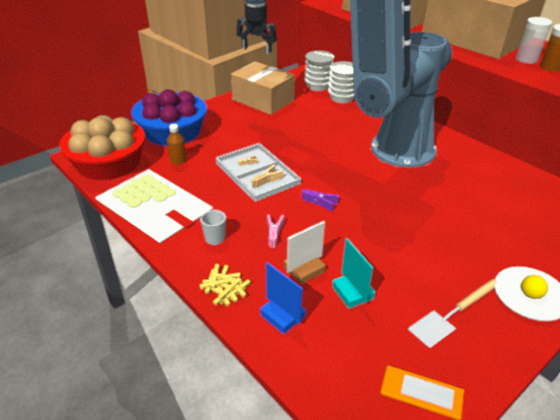

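View pics/t0.png

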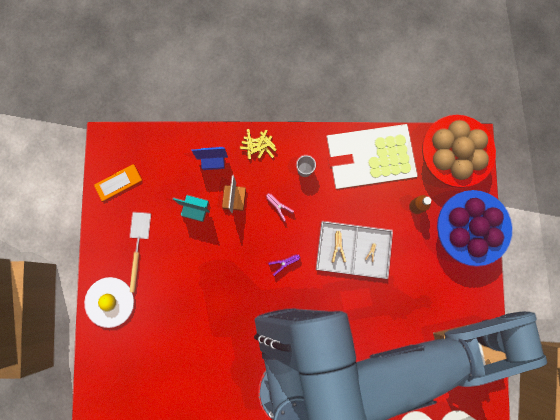

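The larger clip lies in the tray at about (338,248) in the top view, and the white card in its wooden foot is at about (234,195). I'll zoom in.

```bash
python3 - <<'E'
from h import *
crop('t0',310,215,400,285,8); crop('t0',205,160,265,220,9)
c=load('t0')
for u,v in [(318,273),(388,279),(392,229),(322,222)]: print(atz(c,u,v,.022))
E
```

```text
[ 0.39898011 -0.09019356  0.022     ]
[ 0.37796167 -0.33247416  0.022     ]
[ 0.55171224 -0.35161065  0.022     ]
[ 0.57594799 -0.10590813  0.022     ]
```

View pics/t0_c310_215.png

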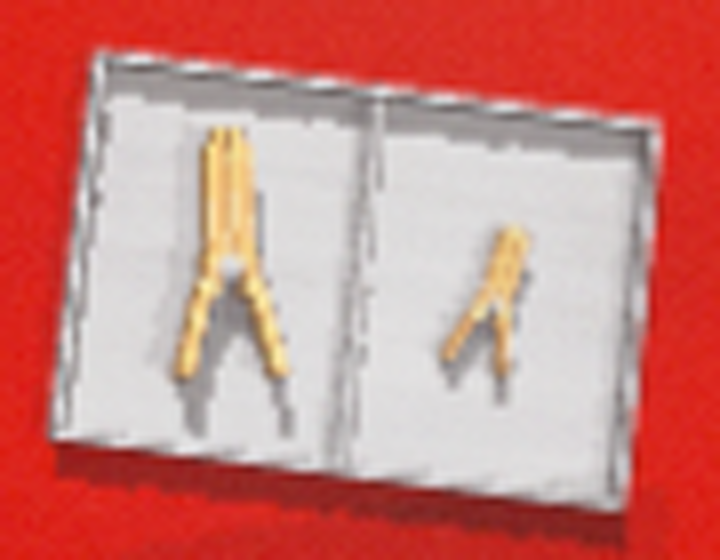

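View pics/t0_c205_160.png

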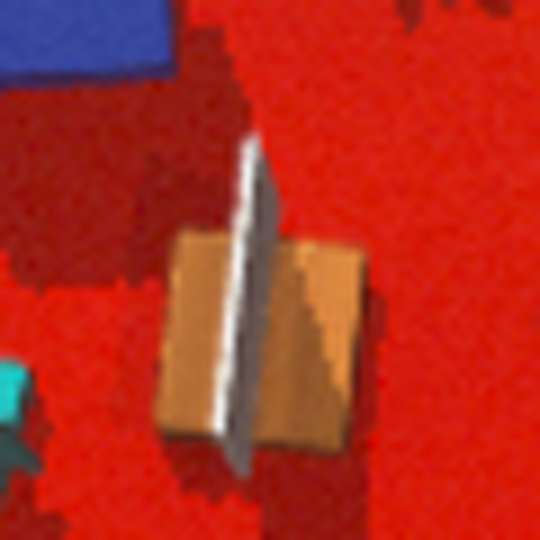

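```bash
python3 - <<'E'
from h import *
c=load('t0'); g=lambda a,b:(310+a/8-.5+.06,215+b/8-.44)
for n,p in dict(tip=(228,130),pin=(232,262),ll=(187,375),lr=(280,372)).items(): print(n,atz(c,*g(*p),.034))
g=lambda a,b:(205+a/9-.44,160+b/9-.44)
print('near',atz(c,*g(220,432),.14),'far',atz(c,*g(251,137),.14))
P=cloud(c); im=c['im'].astype(int)
w=(im.min(-1)>150)
m=np.zeros(w.shape,bool); m[172:215,225:240]=1
Q=P[w&m]; print(len(Q)); Q=Q[(Q[:,2]>.125)]; print(len(Q),Q.mean(0),Q.min(0),Q.max(0))
m=np.zeros(w.shape,bool); m[228:265,325:350]=1
Q=P[m]; Q=Q[Q[:,2]>.026]; print(len(Q),Q.min(0),Q.max(0),np.median(Q[:,2]))
o=ctrl.get_obs(); r=R.from_quat(o['eef_rot'],scalar_first=True).as_matrix(); print(r.round(3))
E
```

```text
tip [ 0.54383228 -0.16012763  0.034     ]
pin [ 0.48667294 -0.16097194  0.034     ]
ll [ 0.43814359 -0.14086005  0.034     ]
lr [ 0.43940991 -0.18094419  0.034     ]
near [0.60789246 0.20857666 0.14      ] far [0.71708555 0.19901973 0.14      ]
43
42 [0.66195161 0.2038623  0.14066086] [0.60942982 0.19749948 0.13387546] [0.71433657 0.20930083 0.14664369]
176 [ 0.36060241 -0.18346958  0.02616116] [0.54326389 0.06395175 1.74807665] 0.03438340264999573
[[ 0.39  -0.921 -0.   ]
 [-0.921 -0.39   0.002]
 [-0.002 -0.    -1.   ]]
```

```bash
python3 -m pendant '[[[-0.0251,-0.0352,0,0,0,0,-1],[-0.0251,-0.0352,0,0,0,0,-1],[-0.0251,-0.0352,0,0,0,0,-1],[-0.0251,-0.0352,0,0,0,0,-1],[-0.0251,-0.0352,0,0,0,0,-1],[-0.0251,-0.0352,0,0,0,0,-1],[-0.0251,-0.0352,0,0,0,0,-1],[-0.0251,-0.0352,0,0,0,0,-1],[-0.0251,-0.0352,0,0,0,0,-1],[-0.0251,-0.0352,0,0,0,0,-1]]]'
python3 -m pendant '[[[0,0,0,0,0,0.1,-0.4],[0,0,0,0,0,0.1,-0.4],[0,0,0,0,0,0.1,-0.4],[0,0,0,0,0,0.1,-0.4],[0,0,0,0,0,0,-0.4],[0,0,0,0,0,0,-0.4]]]'
python3 - <<'E'
from h import *
shot('wrist','w1')
E
```

```text
time_s: 1.1
eef_pos: [0.451, -0.1592, 0.2562]
eef_rot: [0.0, 0.834, -0.552, -0.0]
wrist_force: [0.8, -1.0, 0.1]
opening: 1.002
time_s: 1.7
eef_pos: [0.4504, -0.1609, 0.256]
eef_rot: [0.0, 0.708, -0.706, -0.0]
wrist_force: [-0.0, 0.7, -0.3]
opening: 0.702
```

View pics/w1.png

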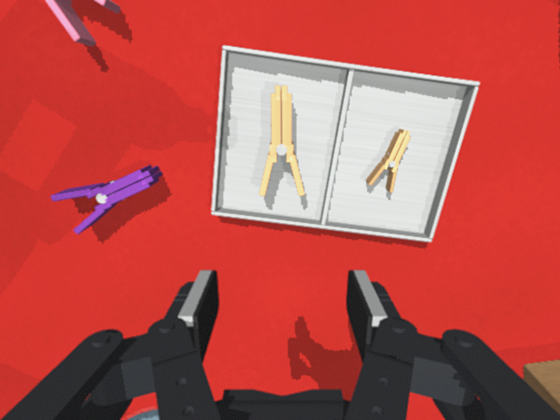

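The wrist view shows the clip at high resolution, with the pin at about (281,150), the jaw tips at (282,88) and the lever ends at (264,194) and (301,193).

```bash
python3 - <<'E'
from h import *
crop('w1',210,60,350,220,5)
E
```

```text
(no output)
```

View pics/w1_c210_60.png

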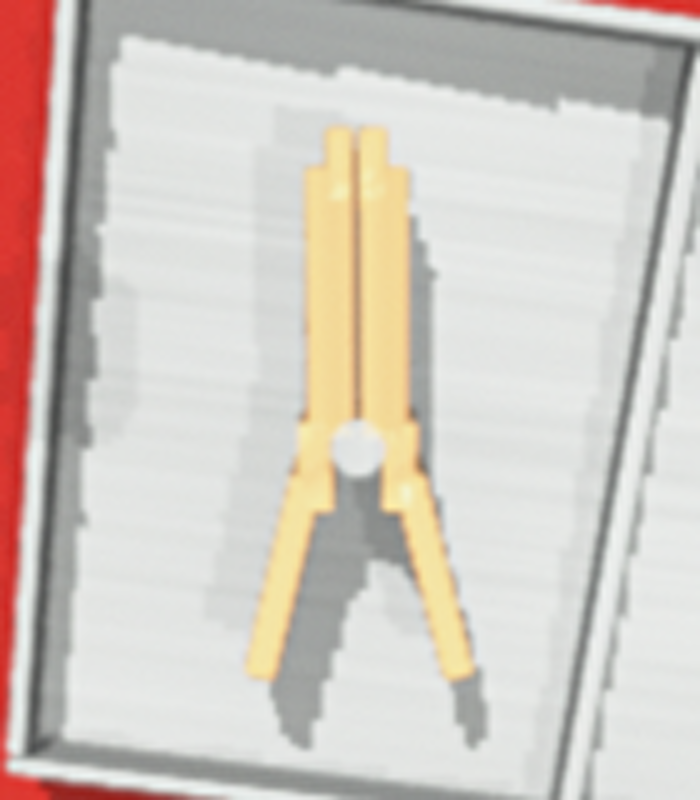

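```bash
python3 - <<'E'
from h import *
c=load('w1'); g=lambda a,b:(210+a/5-.4,60+b/5-.4)
for n,p in dict(tip=(357,128),pin=(357,448),ll=(247,675),lr=(475,675),wl=(40,760),div=(560,785)).items(): print(n,atz(c,*g(*p),.034 if n[0] !='w' and n[0]!='d' else .022))
print(bydepth(c,270,110),bydepth(c,*g(400,300)),bydepth(c,*g(330,300)),bydepth(c,230,120))
E
```

```text
tip [ 0.54629428 -0.16059261  0.034     ]
pin [ 0.48678978 -0.16077643  0.034     ]
ll [ 0.43969605 -0.13793192  0.034     ]
lr [ 0.43989651 -0.18558703  0.034     ]
wl [ 0.41678776 -0.09123292  0.022     ]
div [ 0.41144224 -0.20587924  0.022     ]
[ 0.52317786 -0.14902056  0.00321074] [ 0.51522733 -0.16905848  0.03322339] [ 0.5151407  -0.15541927  0.03269555] [ 0.51292074 -0.10674667  0.0043595 ]
```

```bash
python3 -m pendant '[[[0,0.001,0.04,0,0,0,-0.32],[0,0,0.04,0,0,0,-0.32],[0,0,0.04,0,0,0,-0.32],[0,0,0.04,0,0,0,-0.32],[0,0,0.02,0,0,0,-0.32],[0,0,0,0,0,0,-0.32],[0,0,0,0,0,0,-0.32]]]'
python3 - <<'E'
from h import *
shot('wrist','w2'); o=ctrl.get_obs(); print(o['eef_pos'])
E
```

```text
time_s: 2.45
eef_pos: [0.4497, -0.1612, 0.0766]
eef_rot: [0.0, 0.708, -0.707, -0.0]
wrist_force: [0.2, -0.2, 0.8]
opening: 0.662
[ 0.45038091 -0.16159428  0.0774819 ]
```

View pics/w2.png

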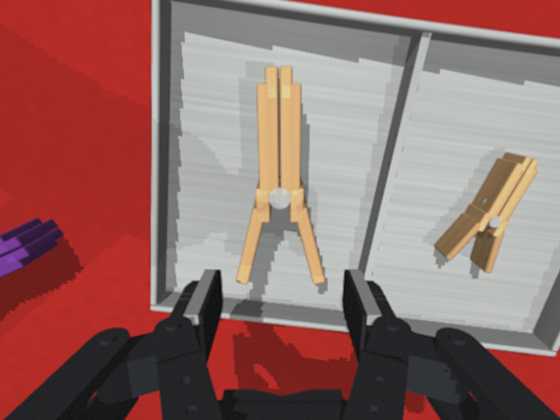

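```bash
python3 - <<'E'
from h import *
c=load('w2')
print('div left top',atz(c,417,34,.022),atz(c,365,272,.022)); print('pin',atz(c,280,199,.034),'tip',atz(c,279,67,.034),'lev',atz(c,238,280,.034),atz(c,324,280,.034))
E
```

```text
div left top [ 0.56095073 -0.22314412  0.022     ] [ 0.43976384 -0.20976793  0.022     ]
pin [ 0.48661808 -0.16118661  0.034     ] tip [ 0.54640773 -0.16073288  0.034     ] lev [ 0.44128216 -0.13864456  0.034     ] [ 0.44138461 -0.18484328  0.034     ]
```

```bash
python3 -m pendant '[[[0,0,0.02,0,0,0,-0.32],[0,0,0.015,0,0,0,-0.32],[0,0,0.01,0,0,0,-0.32],[0,0,0,0,0,0,-0.32],[0,0,0,0,0,0,-0.32]]]'
```

```text
time_s: 3.0
eef_pos: [0.4502, -0.1614, 0.0322]
eef_rot: [-0.0, 0.707, -0.707, 0.001]
wrist_force: [-0.0, -0.4, 0.4]
opening: 0.662
```

```bash
python3 -m pendant '[[[0,0,0,0,0,0,0],[0,0,0,0,0,0,0.2],[0,0,0,0,0,0,0.4],[0,0,0,0,0,0,0.4]]]'
python3 -m pendant '[[[0,0,0,0,0,0,1],[0,0,0,0,0,0,1],[0,0,0,0,0,0,1],[0,0,0,0,0,0,1]]]'
python3 - <<'E'
from h import *
shot('wrist','w3')
E
```

```text
time_s: 3.4
eef_pos: [0.4507, -0.1616, 0.0331]
eef_rot: [-0.0, 0.707, -0.707, 0.001]
wrist_force: [-1.7, 1.4, 8.5]
opening: 0.304
time_s: 3.8
eef_pos: [0.4508, -0.1612, 0.0335]
eef_rot: [-0.001, 0.708, -0.707, 0.001]
wrist_force: [-3.2, 4.1, 15.1]
opening: 0.244
```

View pics/w3.png

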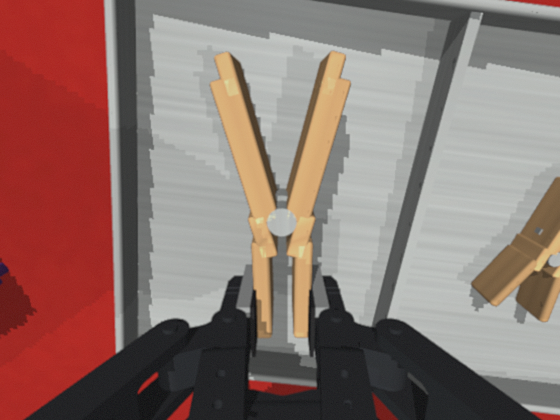

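```bash
python3 -m pendant '[[[0,0,-0.005,0,0,0,1],[0,0,-0.015,0,0,0,1],[0,0,-0.03,0,0,0,1],[0,0,-0.03,0,0,0,1],[0,0,-0.03,0,0,0,1],[0,0,-0.03,0,0,0,1],[0,0,-0.03,0,0,0,1],[0,0,-0.02,0,0,0,1],[0,0,0,0,0,0,1],[0,0,0,0,0,0,1]]]'
python3 - <<'E'
from h import *
shot('wrist','w4'); shot('scene','s4'); shot('top','t4'); print(ctrl.get_obs()['eef_pos'])
E
```

```text
time_s: 4.85
eef_pos: [0.4495, -0.161, 0.2213]
eef_rot: [-0.0, 0.707, -0.707, 0.0]
wrist_force: [0.8, 0.6, -0.9]
opening: 0.241
[ 0.44869808 -0.16047072  0.21972438]
```

View pics/w4.png

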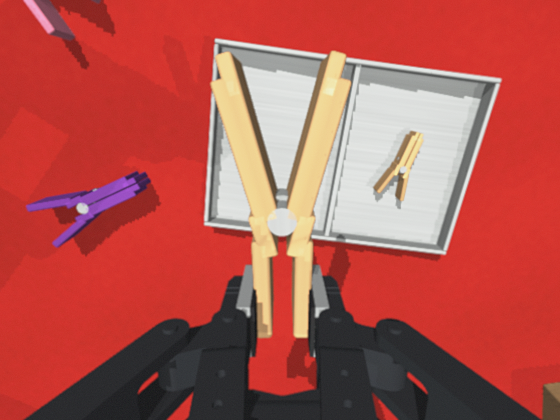

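View pics/s4.png

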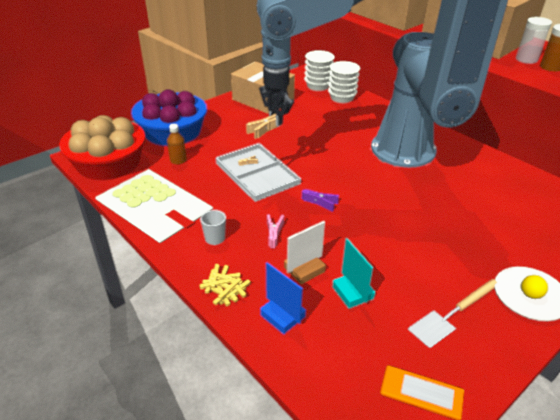

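View pics/t4.png

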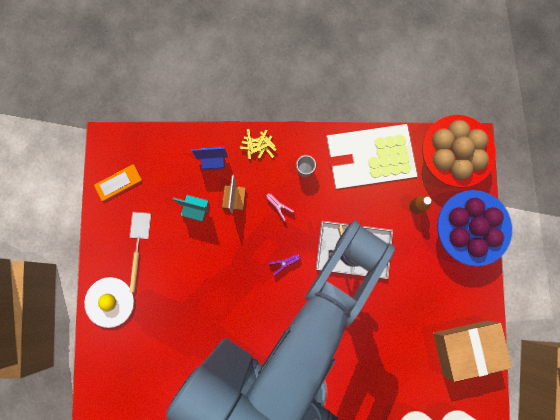

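```bash
python3 - <<'E'
from h import *
crop('w3',200,40,360,240,4)
for n,z in (('w3',.034),('w4',.221)):
    c=load(n); print(n,'pin',atz(c,281.5,221,z),'tips',bydepth(c,222,57),bydepth(c,338,57))
c=load('t4'); P=cloud(c); im=c['im'].astype(int)
t=(im[...,1]>im[...,0]+50)&(im[...,2]>im[...,0]+50); t[:,:160]=0;t[:,215:]=0;t[:185]=0;t[225:]=0
Q=P[t];print(len(Q),Q.min(0),Q.max(0))
E
```

```text
w3 pin [ 0.4917784  -0.16199788  0.034     ] tips [ 0.54680499 -0.14305043  0.03330791] [ 0.54674508 -0.17965986  0.03459738]
w4 pin [ 0.49016532 -0.16182092  0.221     ] tips [ 0.54543353 -0.14295002  0.22132844] [ 0.54555284 -0.17971501  0.22085844]
396 [0.36060241 0.06395175 0.01590386] [0.66882826 0.38903085 1.74807665]
```

View pics/w3_c200_40.png

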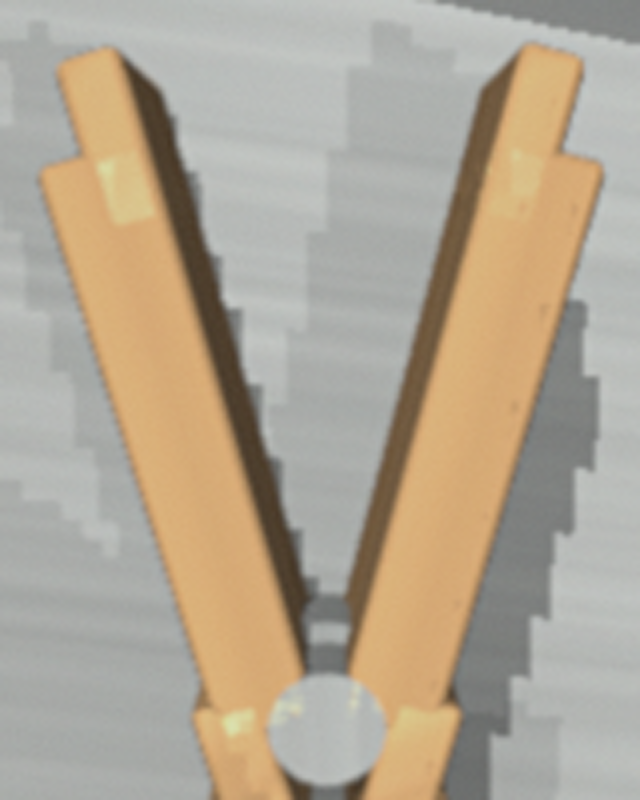

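```bash
python3 -m pendant '[[[-0.03,0,0,0,0,0.01,1],[-0.04,0,0,0,0,0.01,1],[-0.04,0,0,0,0,0.01,1],[-0.04,0,0,0,0,0.01,1],[-0.04,0,0,0,0,0.01,1],[-0.04,0,0,0,0,0.01,1],[-0.04,0,0,0,0,0.01,1],[-0.04,0,0,0,0,0.01,1],[-0.04,0,0,0,0,0.008,1],[-0.03,0,0,0,0,0,1]]]'
python3 -m pendant '[[[0,0,0,0,0,0,1],[0,0,0,0,0,0,1],[0,0,0,0,0,0,1]]]'
python3 - <<'E'
from h import *
o=ctrl.get_obs(); print(o['eef_pos'],R.from_quat(o['eef_rot'],scalar_first=True).as_matrix().round(4))
shot('wrist','w5')
E
```

```text
time_s: 6.0
eef_pos: [0.4653, 0.2206, 0.2198]
eef_rot: [-0.001, -0.676, 0.737, 0.001]
wrist_force: [0.9, -0.5, -0.0]
opening: 0.244
time_s: 6.3
eef_pos: [0.4658, 0.2176, 0.2204]
eef_rot: [-0.001, -0.675, 0.737, 0.0]
wrist_force: [0.2, -0.3, -0.1]
opening: 0.241
[0.46582732 0.21760285 0.22040124] [[-8.760e-02 -9.962e-01 -1.700e-03]
 [-9.962e-01  8.760e-02 -8.000e-04]
 [ 9.000e-04  1.600e-03 -1.000e+00]]
```

View pics/w5.png

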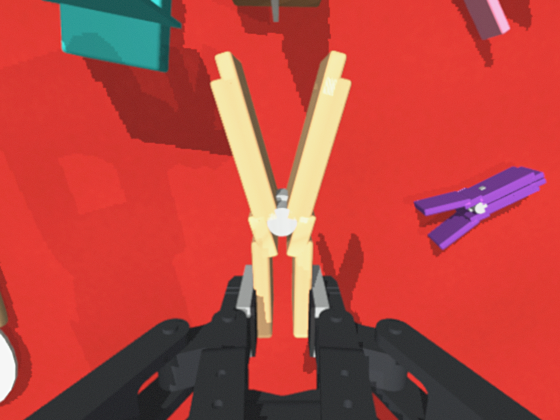

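```bash
python3 -m pendant '[[[-0.0035,0,0.03,0,0,0,1],[0,0,0.03,0,0,0,1],[0,0,0.03,0,0,0,1],[0,0,0.02,0,0,0,1],[0,0,0.01,0,0,0,1],[0,0,0,0,0,0,1],[0,0,0,0,0,0,1]]]'
python3 - <<'E'
from h import *
shot('wrist','w6'); shot('scene','s6')
o=ctrl.get_obs(); print(o['eef_pos'],o['eef_rot'])
c=load('t0'); P=cloud(c); im=c['im'].astype(int)
t=(im[...,1]>im[...,0]+50)&(im[...,2]>im[...,0]+50)&(abs(im[...,1]-im[...,2])<60); t[:,:160]=0;t[:,215:]=0;t[:185]=0;t[225:]=0
Q=P[t];print(len(Q),Q.min(0),Q.max(0)); H=Q[Q[:,2]>.05]; print(H.min(0),H.max(0))
E
```

```text
time_s: 7.05
eef_pos: [0.4673, 0.2217, 0.1021]
eef_rot: [0.0, -0.675, 0.738, -0.0]
wrist_force: [-0.0, 0.8, -0.0]
opening: 0.245
[0.46772898 0.22199771 0.10275851] [ 1.15980808e-03 -6.75491635e-01  7.37366420e-01 -6.85401814e-04]
396 [0.36060241 0.06395175 0.01703139] [0.66904145 0.3905033  1.74807665]
[0.36060241 0.06395175 0.1322325 ] [0.63820381 0.3905033  1.74807665]
```

View pics/w6.png

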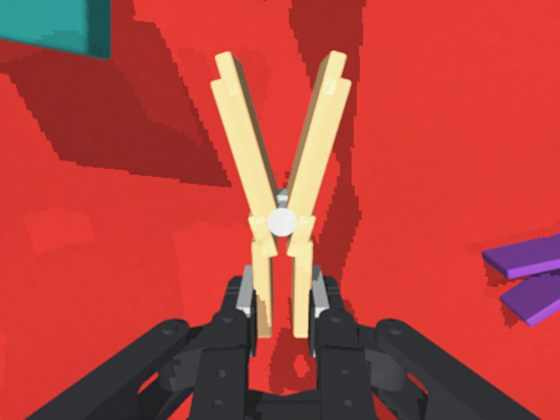

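View pics/s6.png

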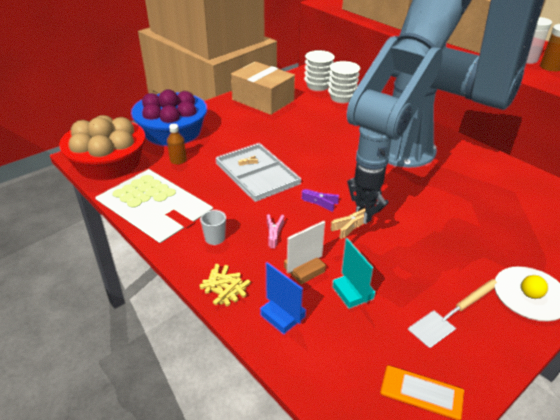

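```bash
python3 - <<'E'
from h import *
crop('t0',165,180,245,225,9)
c=load('t0')
print(atz(c,173.5,198.5,.14),atz(c,207.5,204,.14),atz(c,181,220,.028),atz(c,206,221,.028))
E
```

```text
[0.63735885 0.39062684 0.14      ] [0.61944627 0.27892152 0.14      ] [0.58093334 0.38481884 0.028     ] [0.5776878  0.29778936 0.028     ]
```

View pics/t0_c165_180.png

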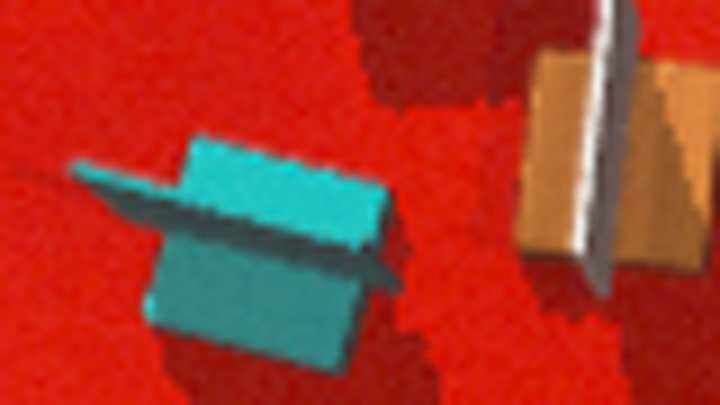

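```bash
python3 - <<'E'
from h import *
crop('s0',275,210,345,290,8)
c=load('w6'); print('wristcam pos',np.linalg.inv(c['T'])[:3,3])
E
```

```text
wristcam pos [0.55029221 0.21334242 0.21946875]
```

View pics/s0_c275_210.png

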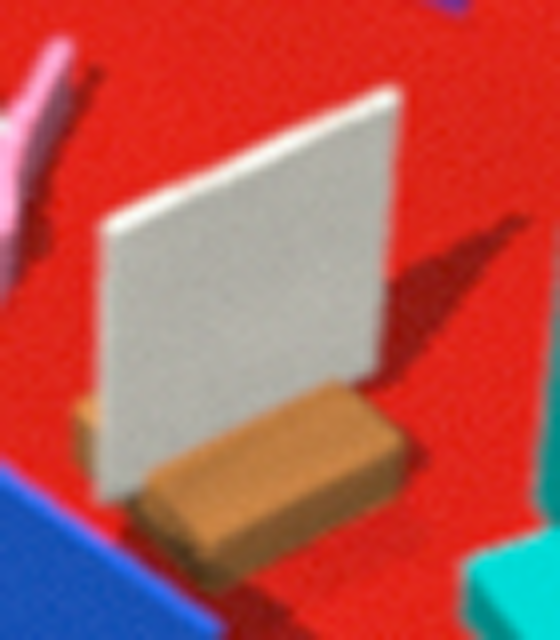

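```bash
python3 - <<'E'
from h import *
c=load('s0'); a=-.088; d=np.array([np.cos(a),np.sin(a),0]); n=np.array([-np.sin(a),np.cos(a),0]); e=np.array([.608,.2086,0])
pts=[e+n*.002+[0,0,.14],e-n*.002+[0,0,.14],e+n*.002+[0,0,.022],e+d*.11+n*.002+[0,0,.14],e+d*.11+n*.002+[0,0,.022]]
p=proj(c,pts); print(((p-[275,210]+.45)*8).round(1))
print('meas', 'near top y+ (398,100)?')
print(atz(c,275+398/8-.45,210+100/8-.45,.14),atz(c,275+380/8-.45,210+372/8-.45,.022),atz(c,275+105/8-.45,210+235/8-.45,.14))
# card face plane fit from depth
P=cloud(c)[210:290,275:345].reshape(-1,3)
q=(P-e)@np.c_[d,n]; m=(P[:,2]>.04)&(P[:,2]<.135)&(abs(q[:,1])<.015)&(q[:,0]>.0)&(q[:,0]<.11)
Q=P[m]; k=np.polyfit(q[m][:,0],q[m][:,1],1); print(m.sum(),k,q[m][:,0].min(),q[m][:,0].max(), np.median(q[m][:,1]))
E
```

```text
[[398.1  94.4]
 [389.9  87.6]
 [374.9 367.1]
 [114.6 232.4]
 [106.9 507.8]]
meas near top y+ (398,100)?
[0.61009599 0.2124639  0.14      ] [0.60850185 0.21331597 0.022     ] [0.72070353 0.19995142 0.14      ]
951 [-0.01437702  0.00314727] 8.957351104813516e-05 0.10998098138908285 0.002384842366187153
```

```bash
python3 -m pendant '[[[0,0,0,0,0,0.01,1],[-0.0014,-0.01,0.0035,0,0,0,1],[0,-0.01,0,0,0,0,1],[0,-0.01,0,0,0,0,1],[0,-0.005,0,0,0,0,1],[0,0,0,0,0,0,1],[0,0,0,0,0,0,1]]]'
python3 - <<'E'
from h import *
shot('wrist','w7'); shot('scene','s7')
o=ctrl.get_obs(); print(o['eef_pos'],R.from_quat(o['eef_rot'],scalar_first=True).as_matrix().round(4))
crop('s7',285,190,385,290,6)
E
```

```text
time_s: 7.85
eef_pos: [0.5014, 0.2199, 0.0975]
eef_rot: [-0.0, -0.672, 0.741, 0.0]
wrist_force: [-0.7, -1.0, -0.5]
opening: 0.243
[0.50109776 0.21997162 0.09758611] [[-9.700e-02 -9.953e-01 -7.000e-04]
 [-9.953e-01  9.700e-02 -1.000e-04]
 [ 1.000e-04  7.000e-04 -1.000e+00]]
```

View pics/w7.png

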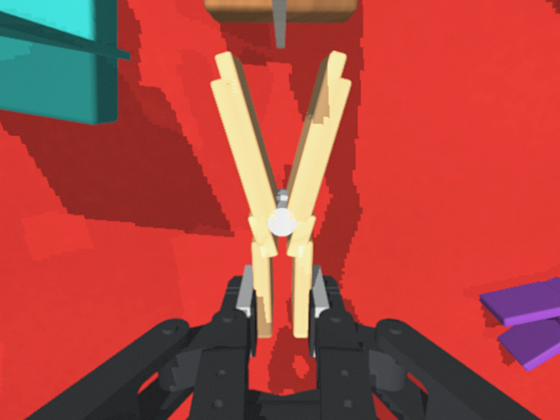

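View pics/s7_c285_190.png

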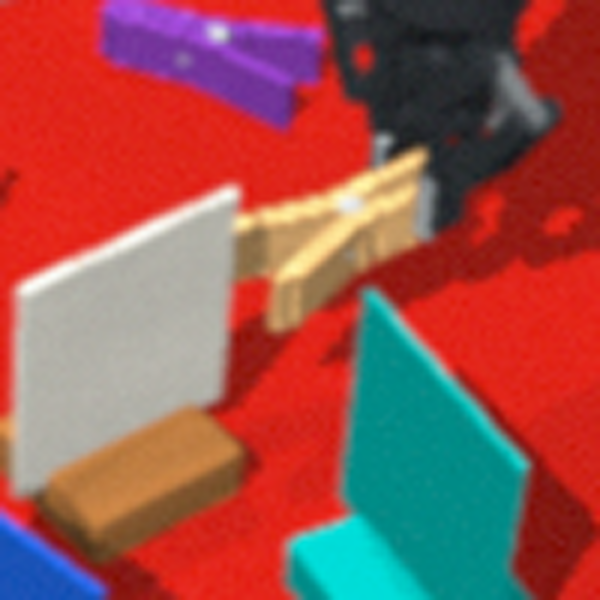

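```bash
python3 - <<'E'
from h import *
crop('w7',190,0,370,130,4)
c=load('w7'); print(c['cx'],c['cy'],atz(c,279.5,47,.022))
P=cloud(c); 
for v in (5,15,25,35,42): print(v,[P[v,u].round(4).tolist() for u in (276,280,284)])
E
```

```text
282.17151238452385 213.7272684940238 [0.6098149  0.20962799 0.022     ]
5 [[0.61, 0.2101, 0.1031], [0.6103, 0.2089, 0.1014], [0.6098, 0.2078, 0.1029]]
15 [[0.6096, 0.2103, 0.0929], [0.6097, 0.209, 0.0919], [0.6093, 0.2078, 0.0934]]
25 [[0.6099, 0.2105, 0.0763], [0.6098, 0.2091, 0.0763], [0.6094, 0.2077, 0.0777]]
35 [[0.6097, 0.2109, 0.0577], [0.6095, 0.2092, 0.0582], [0.6094, 0.2075, 0.0576]]
42 [[0.6155, 0.2112, -0.0005], [0.6097, 0.2093, 0.0389], [0.6096, 0.2074, 0.0383]]
```

View pics/w7_c190_0.png

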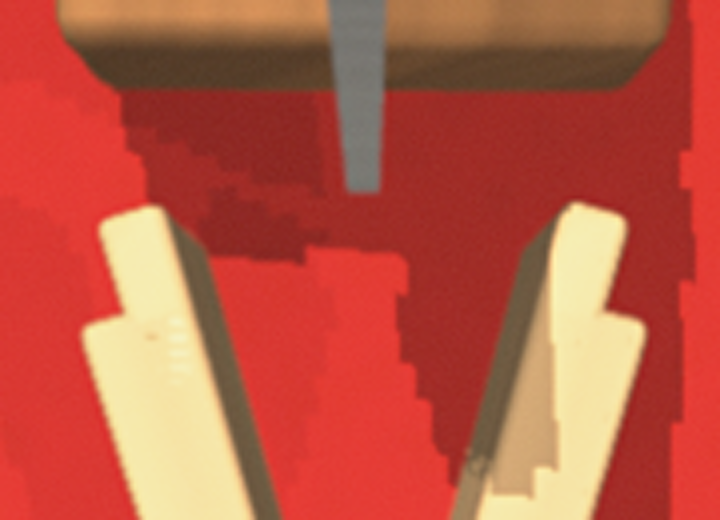

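```bash
python3 - <<'E'
from h import *
c=load('w7'); z=.0985; a=-.098; d=np.array([np.cos(a),np.sin(a),0]); n=np.array([-np.sin(a),np.cos(a),0]); e=np.array([.6096,.2091,z])
for nm,u,v in (('pin',281.5,221),('tl',190+165/4-.4,208/4-.4),('tr',190+560/4-.4,208/4-.4)):
    p=atz(c,u,v,z); print(nm,p,'along',(p-e)@d,'lat',(p-e)@n)
E
```

```text
pin [0.54242935 0.21507625 0.0985    ] along -0.06743309299894683 lat -0.0006246135884224345
tl [0.59992763 0.22534199 0.0985    ] along -0.011215124753754776 lat 0.015217681853894277
tr [0.59696311 0.19467694 0.0985    ] along -0.011165058401380773 lat -0.015590292790349342
```

```bash
python3 -m pendant '[[[0,-0.007,-0.0015,0,0,0,1],[0,-0.008,0,0,0,0,1],[0,-0.008,0,0,0,0,1],[0,-0.0045,0,0,0,0,1],[0,0,0,0,0,0,1],[0,0,0,0,0,0,1],[0,0,0,0,0,0,1]]]'
python3 - <<'E'
from h import *
shot('wrist','w8'); shot('scene','s8'); shot('top','t8')
o=ctrl.get_obs(); print(o['eef_pos'],o['wrist_force'],R.from_quat(o['eef_rot'],scalar_first=True).as_matrix().round(4))
crop('s8',275,190,375,290,6); crop('w8',190,0,370,130,4)
c=load('w8'); P=cloud(c)
for v in (5,25,45,65,85,100): print(v,[P[v,u].round(4).tolist() for u in (276,280,284)])
E
```

```text
time_s: 8.65
eef_pos: [0.5286, 0.2173, 0.0991]
eef_rot: [-0.0, -0.672, 0.741, 0.0]
wrist_force: [-1.2, -0.9, -1.6]
opening: 0.244
[0.52863251 0.2173661  0.09925768] [-0.03069232  0.30232815 -0.72208551] [[-9.680e-02 -9.953e-01 -2.000e-04]
 [-9.953e-01  9.680e-02 -0.000e+00]
 [ 1.000e-04  2.000e-04 -1.000e+00]]
5 [[0.6294, 0.2078, 0.1386], [0.6293, 0.207, 0.1387], [0.629, 0.2062, 0.1394]]
25 [[0.6256, 0.2081, 0.1399], [0.6256, 0.2073, 0.14], [0.6254, 0.2065, 0.1404]]
45 [[0.622, 0.2085, 0.1404], [0.622, 0.2077, 0.1401], [0.6221, 0.2068, 0.1389]]
65 [[0.6185, 0.2089, 0.139], [0.6183, 0.208, 0.1398], [0.6184, 0.2072, 0.1384]]
85 [[0.6146, 0.2093, 0.1396], [0.6145, 0.2084, 0.1398], [0.6144, 0.2076, 0.1407]]
100 [[0.6116, 0.2096, 0.1393], [0.6115, 0.2087, 0.14], [0.6114, 0.2079, 0.1399]]
```

View pics/w8.png

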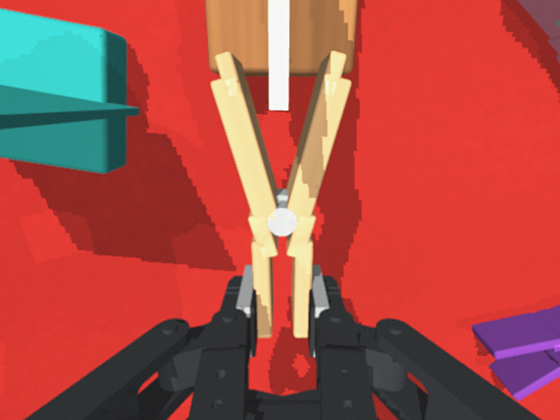

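View pics/s8_c275_190.png

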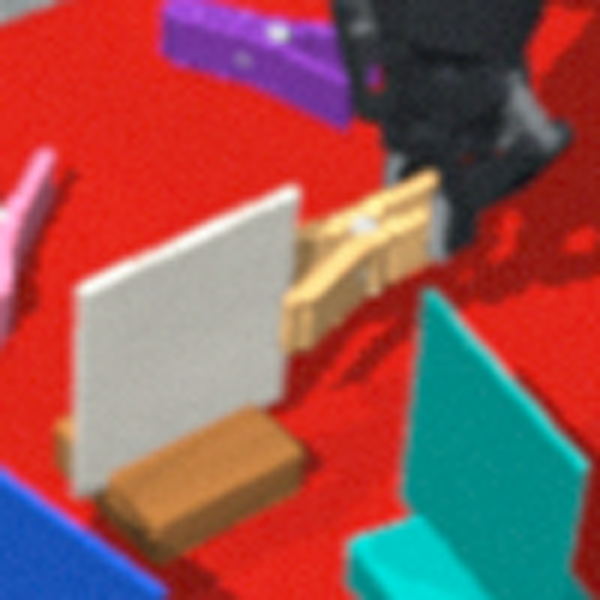

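View pics/t8.png

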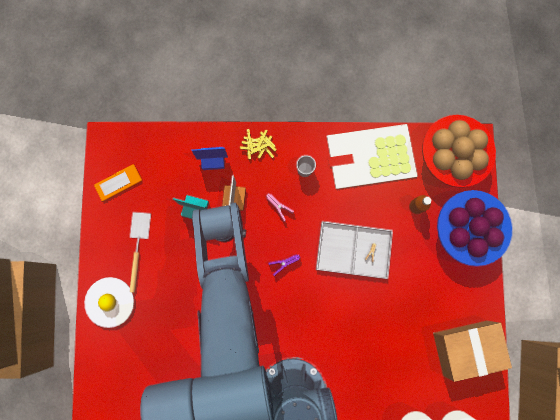

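```bash
python3 - <<'E'
from h import *
c=load('w8'); z=.1000; a=-.097; d=np.array([np.cos(a),np.sin(a),0]); n=np.array([-np.sin(a),np.cos(a),0]); e=np.array([.6096,.2091,z])
print('edge from top strip',atz(c,279,109.5,.14))
for nm,u,v in (('pin',281.5,221),('tl',190+165/4-.4,208/4-.4),('tr',190+560/4-.4,208/4-.4)):
    p=atz(c,u,v,z); print(nm,p.round(4),'along',((p-e)@d).round(4),'lat',((p-e)@n).round(4))
E
```

```text
edge from top strip [0.60961581 0.20911737 0.14      ]
pin [0.5695 0.2125 0.1   ] along -0.0402 lat -0.0005
tl [0.6271 0.2228 0.1   ] along 0.0161 lat 0.0153
tr [0.6241 0.1921 0.1   ] along 0.0161 lat -0.0155
```

The edge sits 40 mm ahead of the pin and is centred to within 0.5 mm. The yaw matches the card, the clip mid is at about z = 85 mm, and the card hasn't moved. Handing in.

```bash
python3 - <<'E'
from h import *
print(ctrl.get_obs()['time_s']); print(ctrl.hand_in())
E
```

```text
8.8
the job is handed in; nothing more can be done
None
```

I took the larger clip out of the tray by its levers, squeezed it fully open and brought it to the white price card. The arm was still holding it open around the card's robot-facing edge when I handed the job in at 8.8 s.

**Position on the card:** the last wrist picture puts the edge 40 mm ahead of the pin, with the jaw tips about 16–18 mm past it. The clip is centred on the card to about 0.5 mm and its angle matches the card's within about 0.01 rad. Its mid-height is at about z = 85 mm, and that figure comes from the measured tool height and the grasp offset.

**Contact and surroundings:** wrist force was under 2 N at the card, so neither jaw seems to touch it. The edge position was the same before and after moving in, and the last overhead picture shows nothing else moved.

**Things that differed:**
- The clip slid about 4–5 mm forward in the fingers while I squeezed it, so it is held at about x = -41 mm instead of -37 mm. I allowed for this when placing it.
- The wrist force reached about 15 N upward during the squeeze and vanished on lifting.
- The scene and top cameras disagreed on the card by 2–4 mm and about 0.02 rad, so I used the close-up wrist camera readings.

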